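# Change the column in the spring-clip holder

## Robot

A 6-joint arm with a two-finger parallel gripper is mounted at the origin on a cart in front of the work surface, level with it; the furniture and walls round the work are solid. World frame = base frame: x ahead of the robot, y to its left, z up, the work surface at z = 0. Lengths are in mm, angles in rad, forces in N, time in s.
With the tool pointing down it reaches from about 300 to 775 mm from the base axis. Payload 14.6 kg.
Tool frame: the origin (TCP) lies between the finger pads; the fingertips stand 25 mm ahead of it and the grasp point (between the pads) lies 6 mm ahead of it; z points along the fingers, y is the line along which they close (so a half turn about z gives the same grasp; the last joint's range is limited). The gripper opens to 94 mm and grips with 3 to 60 N. Pads are 16 mm wide; open, the fingers measure 119 mm over their backs; the gripper's body (75 mm by 177 mm) begins 78 mm behind the grasp point.
Start: joints at [1.044, 0.3, 1.521, -0, 1.321, -0.067], TCP at [244.069, 492.869, 230.446] pointing down, gripper open.
Joint ranges: [-3.03, 3.03], [-0.79, 2.21], [0.23, 2.52], [-1.04, 4.18], [0, 3.07], [-2.55, 2.55]. Speed limits (rad/s): [2.22, 2.22, 2.57, 3.14, 3.14, 3.14].

## Interface

Orientations are given as [roll, pitch, yaw] about the fixed x, y, z axes, in that order (R = Rz(yaw) Ry(pitch) Rx(roll)).
In Python, from cell import manip gives the robot as it stands. The module is installed in compiled form; this text tells all that it offers.
- The arm moves only by the tool step_arm, never from a script. Its argument "series" is one flat list of numbers, 5 for each row, row after row: the shift along the world's x, y, z in mm, then the turn about the world's z in rad, then the closure, from 0 (fully open) to 1 (shut). In form: [dx, dy, dz, spin, jaw, dx, dy, dz, spin, jaw, ...]. A call has 1 to 20 rows; each row shifts and turns the commanded pose from where the row before left it; what a row does not reach is not made up. A row lasts 1/8 s, in which the tool goes at most 62.5 mm and 10.7 degrees, less where a joint would pass 70% of its speed; a pose out of reach is approached as far as the arm can. A call is refused whole if a number of a shift passes 62.5 or a number of a turn 0.188, either way. A call with a gripper value outside its range is refused whole. The fingers move at their own pace and stop on an object; "squeeze" is the grip in N (left out, the last holds). Time passes only in rows, so rows that do not move let the fingers close. It gives the time, the measured TCP pose, the force, the opening and the grip force at its end, in the units of the state.
- manip.read_state(): the state, without advancing time (a new reading comes with each control period).
- manip.camera(name): name is "side" or "top" or "wrist"; returns (picture, depth): 384x512x3 uint8, blue, green, red; 384x512 float32, mm along the optical axis (not along the pixel's ray), 0 where there is no reading.
- manip.camera_info(name): a dict with "fovy" (degrees; the focal length in pixels is half the picture's height over the tangent of half this angle, whatever the lens; pixels are square), "cx", "cy" (the principal point, pixels), "k1" (the pictures are not rectified: a ray, as slopes to the right and down, at radius r is drawn at 1 + k1 r^2 times it, then the intrinsics apply), "eye" and "orientation" of the camera in the world. Camera axes: x right, y down, z forward; pixel columns grow to the right and rows downward; lengths in mm; the calibration is good to about 2 mm. A picture is of the moment at which its call begins: read the wrist's pose just before it. camera_info takes no time and is no camera call; for the wrist camera it gives the pose at the moment of the call.
- manip.sign_off(): hands the job in; it is judged then, once.
The state is a dict: "clock": time; "joints": joint angles; "qd": joint speeds; "effort": joint torques, N m; "eef_pos": TCP position; "eef_rot": TCP orientation; "wrist_force": force on the tool from outside, world axes, zero at the start; "moment": the same for the moment, N m; "finger_gap": finger opening in mm; "finger_force": force on a finger pad.
Only numpy, scipy, OpenCV 4.12 (cv2) and the standard library are available. Lean on these libraries where they do the work, as an engineer would, in place of code of your own. Each camera call takes 0.05 s, during which the arm holds its last target. There are 200 camera calls.

## Task

Change the column in the clip holder: pull the old one up out of its two spring clips and lay it on the sloping white tray so that it slides down and rests in the tray's low corner, then press the new column of the same length sideways down into both clips until it is fully home, its thin nose pointing to the black port block as the old one's did. Leave the short column, which does not fit, and the stoppers and bottles standing by where they are, and do not ram the new column into the holder.

Things in the scene. Friction and masses are not known exactly. Their poses are not given: they have to be found in the camera images.
- holder: Fixed clip holder: aluminium base plate 56 x 196 x 10 mm on the worktop with two C-shaped steel spring clips that open upward, centred 32 mm either side of the origin along y, each 12 mm wide along y (52 mm free between them; under the column there only the plate). Origin on the worktop, midway between the clips; x across, y along the line of clips to the port block, z up.
- holder_seat (a point): Where a seated column's centre lies: midway between the clips, 42 mm above the worktop, the column along the holder's y. The clips' flared lips reach 57 mm up, stand 24 mm apart at the top, narrow to 11.6 mm at 48.5 mm up and spring apart under the tube: it snaps in or out with about 10 N (out: up to 15 N). The nuts must lie outside the clips (10 mm play either way along y).
- holder_port (a point): Centre of the black port block, 30 x 12 mm and 62 mm tall, that stands on the holder's plate 106 mm from its origin along +y. The column's nose points to it.
- tray_deck: Floor of the fixed white tray, slippery, 94 (its x) by 190 mm (its y), sloping down some 20 degrees to its -x side and 22 degrees to its -y end. Origin at the centre of its top face, 60 mm above the worktop; z square to the floor. Low walls, 4 mm thick and 18 mm high, stand along these two low sides (inner faces at x -43, y -91 mm); the other two sides are open.
- tray_corner (a point): Low corner of the tray's floor, where the two walls' inner faces meet. A column laid along the tray's y, a little uphill, slides by itself against both walls; its axis then lies 14 mm from the long wall and 12 mm above the floor, either end against the end wall.
- old_column_center (a point): Centre of the old steel column, a 16 mm round tube with a hexagonal end nut at each end (24 mm across flats, 20 mm long, 27.7 mm over corners), 96 mm of bare tube between the nuts; snapped into the holder's clips at the start. On its axis at the middle of the bare tube; x along the column to the nose. Weighs 0.08 to 0.17 kg.
- old_column_nose (a point): Tip of the old column's nose, a stub 8 mm thick and 14 mm long on one end nut only, 82 mm from its centre.
- old_column_tail (a point): Flat end face of the old column's other nut, 68 mm from its centre.
- new_column_center (a point): Centre of the new steel column, a 16 mm round tube with a hexagonal end nut at each end (24 mm across flats, 20 mm long, 27.7 mm over corners), 96 mm of bare tube between the nuts, the same in all as the old one, 150 mm long over all; lies on the worktop on its nuts' flats (axis 12 mm up). On its axis at the middle of the bare tube; x along the column to the nose. Weighs 0.08 to 0.17 kg.
- new_column_nose (a point): Tip of the new column's nose, a stub 8 mm thick and 14 mm long on one end nut only, 82 mm from its centre.
- short_column_center (a point): Centre of the short column, like the new one but with only 50 mm of bare tube between the nuts (104 mm over all): its nuts would foul the clips. Lies on the worktop; to be left alone. x along it to its nose.
- stopper_1: Rubber stopper 28 mm across and 27 mm high, standing near the new column. Origin at the centre of its underside.
- stopper_2: Rubber stopper 22 mm across and 21 mm high, standing near the new column. Origin at the centre of its underside.
- bottle_small_1: White bottle 44 mm across and 91 mm high, standing on the worktop. Origin at the centre of its underside.
- amber_vial: Brown glass vial with white cap 42 mm across and 87 mm high, standing on the worktop. Origin at the centre of its underside.
Mind the look-alikes: they are no part of the job. Leave any pink look-alike of the holder alone.

How it is judged:
By the outcome, as a careful person would: the job done as asked, in the order asked, and still so for the second after the job is handed in, with the robot touching nothing.
It also fails if it takes over 58 s, if anything falls off the work surface, if the arm or the gripper's body presses on something with over 40 N, if the wrist force passes 120 N, or if a joint passes its speed limit or range.

## Working session

There is one attempt and no reset: what is moved stays moved. The work goes in short steps, Python scripts to look and compute and a tool call to move; the robot and the scene stay as the last step left them, time stands still between calls to the robot, and variables do not carry over. Pictures are saved under pics/ and viewed, at most 12 in all, crops included, and the job is handed in when it is done.

Besides the shell and the picture viewer there is one more tool, called after "Emit:" by a JSON object that holds its "name" and its "arguments". step_arm: Moves the arm, as the interface text tells. Its arguments: {"type":"object","properties":{"series":{"type":"array"},"squeeze":{"type":"number"}},"required":["series"]}

```bash
mkdir -p pics
cat > h.py <<'E'
import numpy as np, cv2
from cell import manip
from scipy.spatial.transform import Rotation as R
def rot(o):
    o=np.array(o)
    return o if o.shape==(3,3) else R.from_euler('xyz',o).as_matrix()
def cam(n):
    i=manip.camera_info(n); p,d=manip.camera(n); return p,d,i
def f_(i): return 192/np.tan(np.radians(i['fovy'])/2)
def rays(i,uv):
    f=f_(i); q=(np.atleast_2d(uv).astype(float)-[i['cx'],i['cy']])/f; s=q.copy()
    for _ in range(10): s=q/(1+i['k1']*(s**2).sum(1,keepdims=True))
    return np.c_[s,np.ones(len(s))]
def atz(i,uv,z):
    r=rays(i,uv)@rot(i['orientation']).T; e=np.array(i['eye']); return e+r*((z-e[2])/r[:,2])[:,None]
def cloud(i,d):
    v,u=np.mgrid[:384,:512]; r=rays(i,np.c_[u.ravel(),v.ravel()])*d.reshape(-1,1)
    return (r@rot(i['orientation']).T+np.array(i['eye'])).reshape(384,512,3)
E
python3 - <<'E'
from h import *
print(manip.read_state())
ims=[]
for n in['top','side','wrist']:
    p,d,i=cam(n);print(n,i,(d>0).mean());np.savez(f'{n}0.npz',p=p,d=d,c=cloud(i,d));cv2.imwrite(f'pics/{n}0.png',cv2.resize(p,(800,600)))
E
```

```text
{'clock': 0.0, 'joints': array([ 1.04441678e+00,  3.00452989e-01,  1.52157292e+00,  1.90487252e-05,
        1.32068607e+00, -6.66055860e-02]), 'qd': array([ 9.93811187e-05,  3.26942178e-04, -1.87446676e-03, -1.11088057e-04,
       -2.58666837e-04,  1.68979157e-03]), 'effort': array([ 1.46060679e-04, -5.31794214e+01, -3.52752256e+01,  7.08879204e-02,
        2.41916638e-02, -5.03516742e-05]), 'eef_pos': array([243.94683294, 492.68629723, 229.89969751]), 'eef_rot': array([-3.14047704e+00, -9.29078912e-05,  2.68181391e+00]), 'wrist_force': array([ 0.20893465, -0.59212676,  0.40973216]), 'moment': array([-0.02435794,  0.03135588,  0.01395077]), 'finger_force': 0.0, 'finger_gap': 93.97371749402869}
top {'fovy': 53.38397535765635, 'cx': 248.7622926690272, 'cy': 189.91975661829468, 'k1': 0.010307003085205178, 'eye': array([ 488.579092  ,  -62.83620385, 1263.92925046]), 'orientation': array([-3.06416201, -0.00733852, -1.54749802])} 0.9962209065755209
side {'fovy': 46.08576863431328, 'cx': 255.28729151774627, 'cy': 191.18581031725515, 'k1': -0.042924621642175365, 'eye': array([ 140.4183352 , 1294.93954181,  669.84321497]), 'orientation': array([-1.96751451,  0.00820223, -2.83716947])} 0.9958750406901041
wrist {'fovy': 61.536000550647856, 'cx': 251.8888714565971, 'cy': 189.73742283749124, 'k1': -0.03201919166977654, 'eye': array([184.655292  , 523.77419329, 383.56042859]), 'orientation': array([2.90659425e+00, 3.01983119e-04, 1.11051339e+00])} 0.996124267578125
```

View pics/top0.png

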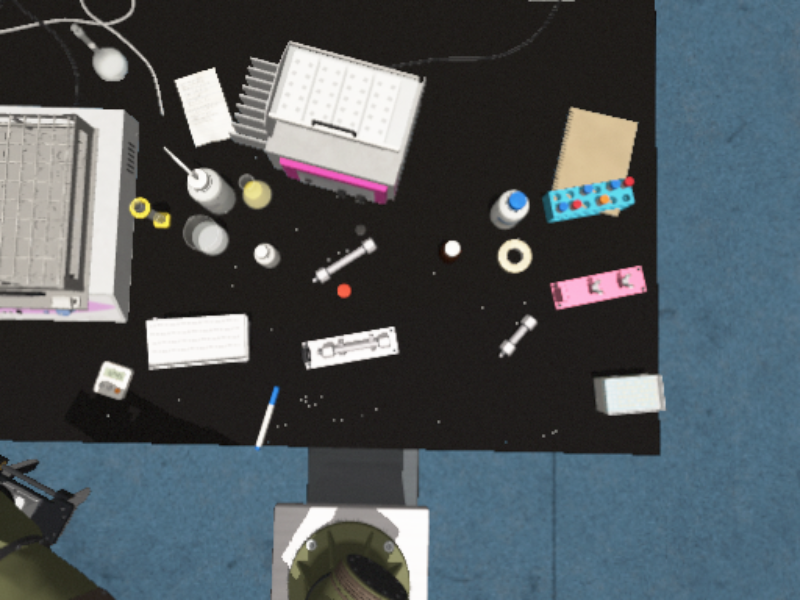

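View pics/side0.png

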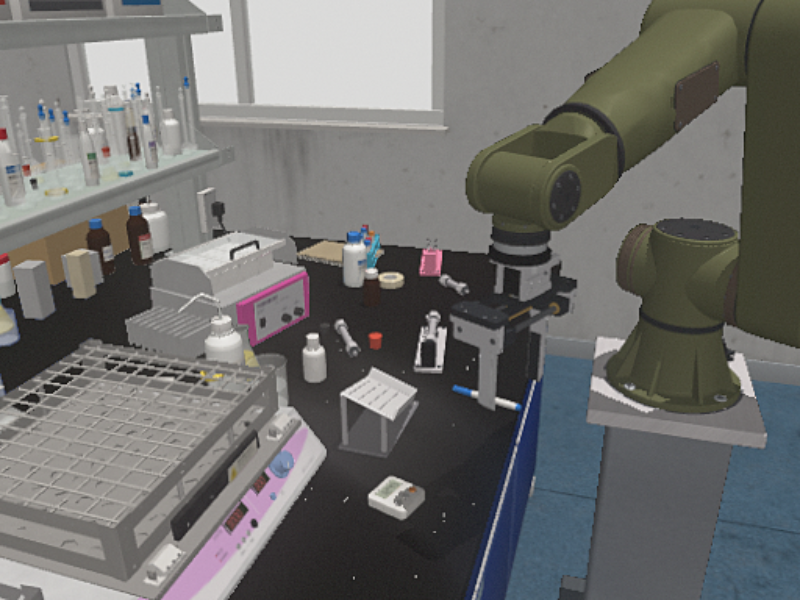

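The top view shows the holder at (350,347) with its black port at the left (308,353), the tray at (197,341), the new column at (345,260) and the short one at (518,336). The pink look-alike is at (600,287). The side view shows the tray on its legs at (378,395), with the holder and new column behind it.

Run:
```python
from h import *
z=np.load('top0.npz');p,d,c=z['p'],z['d'],z['c'];i=manip.camera_info('top')
g=cv2.cvtColor(p,cv2.COLOR_BGR2GRAY);hsv=cv2.cvtColor(p,cv2.COLOR_BGR2HSV)
def box(m,n,zz,x0,y0,x1,y1):
    s=1.5625;M=np.zeros_like(g);M[int(y0/s):int(y1/s),int(x0/s):int(x1/s)]=1
    v,u=np.nonzero(M&m);P=atz(i,np.c_[u,v],zz)[:,:2].astype(np.float32)
    r=cv2.minAreaRect(P);print(n,len(P),'c',np.round(r[0],1),'size',np.round(r[1],1),round(r[2],1),'cloud z',np.percentile(c[v,u,2],[5,50,95]).round(1));return u,v,P
br=(g>70).astype(np.uint8)
box(br,'holder plate',10,298,322,402,372)
u,v,P=box(br,'new',12,308,234,380,286)
k=(P-P.mean(0));_,_,V=np.linalg.svd(k,full_matrices=False);print(V[0]);t=k@V[0];print(t.min(),t.max())
for a in np.arange(-80,80,8):
    s=k[(abs(t-a)<4)]@V[1];print(int(a),round(np.ptp(s),1),end='; ')
print()
u,v,P=box(br,'tray',60,140,308,255,372)
Q=c[v,u];Q=Q[Q[:,2]>20];m=np.ones(len(Q),bool)
for _ in range(6):
    A=np.c_[Q[m][:,:2],np.ones(m.sum())];co=np.linalg.lstsq(A,Q[m][:,2],rcond=None)[0]
    r=Q[:,2]-np.c_[Q[:,:2],np.ones(len(Q))]@co;m=abs(r)<4
print('plane',co,m.sum(),len(Q));n=np.array([-co[0],-co[1],1]);n/=np.linalg.norm(n);print(n,'tilt',np.degrees(np.arccos(n[2])))
r_=cv2.minAreaRect(Q[:,:2].astype(np.float32));print(cv2.boxPoints(r_).round(1),Q[m].mean(0))
for n_,x0,y0,x1,y1 in[('red',334,280,356,302),('blk',350,222,370,240)]:
    s=1.5625;q=c[int(y0/s):int(y1/s),int(x0/s):int(x1/s)].reshape(-1,3);q=q[q[:,2]>10];print(n_,len(q),q.mean(0).round(1),q.max(0).round(1))
big=[cv2.resize(p[a:b,e:f],(400,300),interpolation=cv2.INTER_CUBIC) for a,b,e,f in[(200,245,187,262),(200,245,90,165),(145,190,187,247+15),(140,200,120,220)]]
cv2.imwrite('pics/crops.png',np.vstack([np.hstack(big[:2]),np.hstack(big[2:])]))
```

```text
holder plate 1072 c [478.3   9. ] size [ 58.8 198.5] 11.3 cloud z [ 1.6 11.7 54.9]
new 326 c [657.3  25. ] size [ 69.5 150. ] 50.7 cloud z [-1.7 18.9 26.1]
[-0.57610273  0.81737727]
-74.71339 79.981285Traceback (most recent call last):
  File "<stdin>", line 13, in <module>
    return _methods._ptp(a, axis=axis, out=out, **kwargs)
           ~~~~~~~~~~~~~^^^^^^^^^^^^^^^^^^^^^^^^^^^^^^^^^
    umr_maximum(a, axis, None, out, keepdims),
    ~~~~~~~~~~~^^^^^^^^^^^^^^^^^^^^^^^^^^^^^^
ValueError: zero-size array to reduction operation maximum which has no identity
```

Run:
```python
from h import *
z=np.load('top0.npz');p,d,c=z['p'],z['d'],z['c'];i=manip.camera_info('top')
g=cv2.cvtColor(p,cv2.COLOR_BGR2GRAY);s_=1.5625
def sel(m,zz,x0,y0,x1,y1):
    M=np.zeros_like(g);M[int(y0/s_):int(y1/s_),int(x0/s_):int(x1/s_)]=1
    M=M&m.astype(np.uint8);n,L,st,_=cv2.connectedComponentsWithStats(M);M=L==1+st[1:,4].argmax()
    v,u=np.nonzero(M);return u,v,atz(i,np.c_[u,v],zz)[:,:2].astype(np.float32)
u,v,P=sel(g>70,10,298,322,402,372);print('plate',cv2.boxPoints(cv2.minAreaRect(P)).round(1))
u,v,P=sel(c[...,2]>33,50,298,322,402,372);r=cv2.minAreaRect(P);print('oldcol high',len(P),r)
u,v,P=sel(g>70,12,308,234,380,286)
r=cv2.minAreaRect(P);print('new',r,cv2.boxPoints(r).round(1));k=P-r[0];_,_,V=np.linalg.svd(k-k.mean(0),full_matrices=False);t=k@V[0];print(V[0],t.min(),t.max(),c[v,u,2].mean())
for a in np.arange(-76,80,8):
    w=k[abs(t-a)<=4]@V[1]
    if len(w):print(int(a),len(w),round(float(np.ptp(w)),1),round(float(w.mean()),1),end='; ')
print()
u,v,P=sel(g>60,60,140,308,255,372)
Q=c[v,u];Q=Q[Q[:,2]>20];m=np.ones(len(Q),bool)
for _ in range(6):
    A=np.c_[Q[m][:,:2],np.ones(m.sum())];co=np.linalg.lstsq(A,Q[m][:,2],rcond=None)[0]
    e=Q[:,2]-np.c_[Q[:,:2],np.ones(len(Q))]@co;m=abs(e)<4
print('plane',co,m.sum(),len(Q));n=np.array([-co[0],-co[1],1]);n/=np.linalg.norm(n);print(n)
b=cv2.boxPoints(cv2.minAreaRect(Q[:,:2].astype(np.float32)));print(b.round(1),Q[m].mean(0),'z at corners',(np.c_[b,np.ones(4)]@co).round(1))
for n_,x0,y0,x1,y1 in[('red',334,280,356,302),('blk',350,222,370,240)]:
    q=c[int(y0/s_):int(y1/s_),int(x0/s_):int(x1/s_)].reshape(-1,3);q=q[q[:,2]>10];print(n_,len(q),q.mean(0).round(1),q.max(0).round(1))
big=[cv2.resize(p[a:b_,e:f],(400,300),interpolation=cv2.INTER_CUBIC) for a,b_,e,f in[(200,245,190,260),(195,240,90,160),(145,190,190,260),(140,200,120,200)]]
cv2.imwrite('pics/crops.png',np.vstack([np.hstack(big[:2]),np.hstack(big[2:])]))
```

```text
plate [[430.  100.5]
 [468.9 -94.1]
 [526.5 -82.6]
 [487.7 112. ]]
oldcol high 321 ((481.4689636230469, 1.7584075927734375), (29.584142684936523, 150.2392120361328), 10.784355163574219)
new ((660.8366088867188, 29.221282958984375), (33.285362243652344, 154.63992309570312), 33.852115631103516) [[603.9  84.2]
 [690.1 -44.3]
 [717.7 -25.7]
 [631.6 102.7]]
[-0.56145304  0.8275086 ] -77.32203651256907 77.33777991038458 24.144390544332357
-76 12 24.0 0.4; -68 22 28.6 2.5; -60 23 28.6 1.8; -52 17 28.6 2.9; -44 13 16.6 1.2; -36 13 16.6 2.3; -28 13 16.6 2.1; -20 18 26.8 -2.6; -12 14 22.2 0.4; -4 14 16.6 2.2; 4 14 17.6 2.0; 12 12 16.6 1.7; 20 15 18.4 2.1; 28 14 16.6 1.2; 36 13 18.3 1.5; 44 21 28.5 1.3; 52 22 28.5 1.9; 60 22 28.5 1.7; 68 9 12.0 2.3; 76 5 7.4 1.6; 
plane [  0.19489354   0.15668154 -80.88323955] 376 1940
[-0.1890716  -0.15200109  0.97012762]
[[426.8 397.6]
 [487.4 -63. ]
 [586.2 -50. ]
 [525.6 410.6]] [485.503216  318.9690126  63.6428178] z at corners [64.6  4.2 25.5 85.9]
red 58 [598.   25.7  27.5] [611.6  37.4  35. ]
blk 37 [720.6  -6.5  54.3] [ 736.     5.4 1263.9]
```

View pics/crops.png

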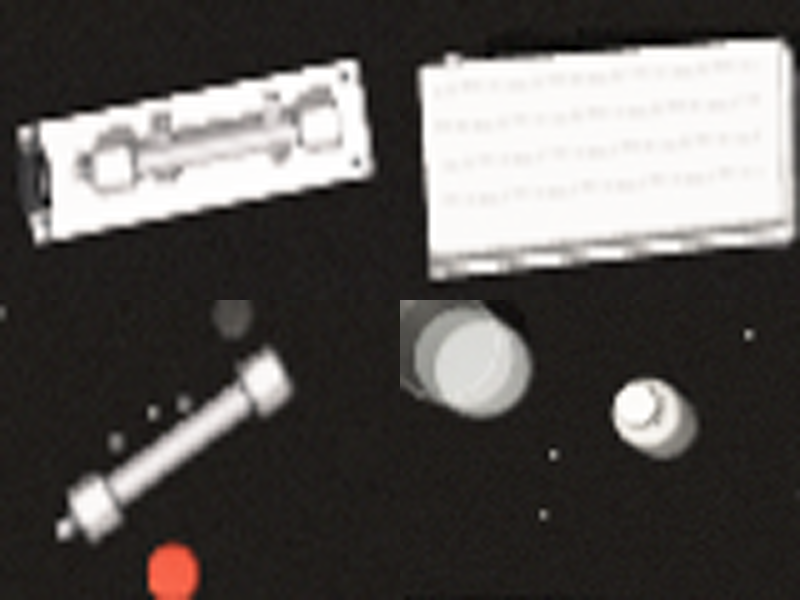

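The crops show the nose of both columns at the left (+y). The tray's walls are along the image bottom (-x) and the right (-y). The red stopper lies just beside the new column's nose half. I'll set out for the holder now.

Emit:
{"name": "step_arm", "arguments": {"series": [24,-50,-7,-0.092,0,24,-50,-7,-0.092,0,24,-50,-7,-0.092,0,24,-50,-7,-0.092,0,24,-50,-7,-0.092,0,24,-50,-7,-0.092,0,24,-50,-7,-0.092,0,24,-50,-7,-0.092,0,24,-50,-7,-0.092,0,23,-48,-7,-0.092,0,0,0,0,0,0.2,0,0,0,0,0.2,0,0,0,0,0.2], "squeeze": 40}}

```text
clock: 1.78
eef_pos: [482.8, -4.1, 160.7]
eef_rot: [3.141, -0.0, 1.764]
wrist_force: [0.3, -0.2, -0.3]
finger_gap: 75.2
finger_force: 0.0
```

Run:
```python
from h import *
p,d,i=cam('wrist');c=cloud(i,d);np.savez('w1.npz',p=p,d=d,c=c,**{k:i[k] for k in i})
print(manip.read_state()['eef_pos'],i['eye'])
pt,dt,it=cam('top');ct=cloud(it,dt)
g=cv2.cvtColor(pt,cv2.COLOR_BGR2GRAY)
M=np.zeros_like(g);M[196:240,88:162]=1
M&=(g>70).astype(np.uint8);n,L,st,_=cv2.connectedComponentsWithStats(M);M=L==1+st[1:,4].argmax()
M=cv2.morphologyEx(M.astype(np.uint8),cv2.MORPH_CLOSE,np.ones((3,3)))
I=cv2.erode(M,np.ones((13,13)))>0
Q=ct[I];print(I.sum(),np.percentile(Q[:,2],[2,50,98]))
m=abs(Q[:,2]-60)<60
for t in(20,8,5,5,5):
    A=np.c_[Q[m][:,:2],np.ones(m.sum())];co=np.linalg.lstsq(A,Q[m][:,2],rcond=None)[0];m=abs(Q[:,2]-np.c_[Q[:,:2],np.ones(len(Q))]@co)<t
print('plane',co,m.sum());v,u=np.nonzero(M)
# outline in image, cast on the plane
k=cv2.convexHull(np.c_[u,v].astype(np.int32));q=cv2.approxPolyDP(k,3,True)[:,0];print(q.tolist())
r=rays(it,q)@rot(it['orientation']).T;e=np.array(it['eye'])
s=(co[0]*e[0]+co[1]*e[1]+co[2]-e[2])/(r[:,2]-r[:,:2]@co[:2]);print((e+r*s[:,None]).round(1))
cv2.imwrite('pics/w1.png',cv2.resize(p,(800,600)))
```

```text
[482.86860286  -4.12271093 160.72019086] [470.48687978  62.79161765 314.26535297]
1006 [25.18101755 59.42028572 91.75104074]
plane [   0.37167257    0.42024811 -252.75041831] 956
[[159, 230], [95, 236], [93, 205], [157, 201]]
[[448.  220.5   6.4]
 [427.4 400.8  74.5]
 [521.7 398.6 108.6]
 [541.1 222.7  41.9]]
```

View pics/w1.png

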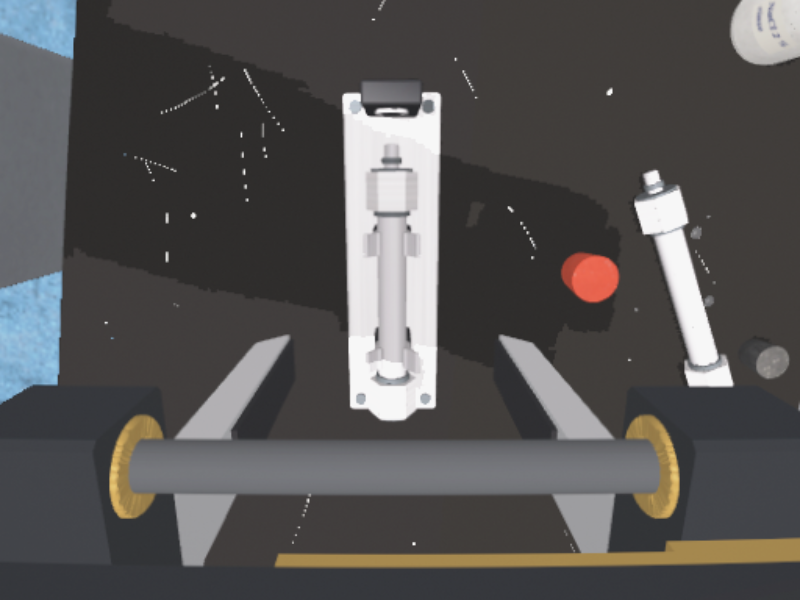

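The wrist view shows the old column upright in the image: nose tip at (391,145), upper nut/tube edge near y=214, lower near y=383. The port block is at (391,98).

Run:
```python
from h import *
i=dict(np.load('w1.npz'))
g=cv2.cvtColor(i['p'],cv2.COLOR_BGR2GRAY)
# tube edges per row between clips
for v in (155,165,175,185,195,205):
    print(v,g[v,232:272].tolist())
for n,uv,z in[('nose',(391,145),42),('nut1',(391,214),46),('nut2',(392,383),46),('plateL',(344,94),10),('plateR',(440,94),10),('plBL',(351,407),10),('plBR',(435,407),10)]:
    print(n,atz(i,np.array(uv)/1.5625,z)[0].round(1))
for n,uv,z in[('new nose',(652,172),12),('n nut in',(672,230),14),('n nut2 in',(703,363),14)]:
    print(n,atz(i,np.array(uv)/1.5625,z)[0].round(1))
```

```text
155 [217, 211, 211, 185, 178, 183, 183, 185, 186, 205, 208, 185, 186, 199, 205, 208, 211, 212, 215, 215, 215, 214, 208, 200, 191, 177, 190, 210, 198, 185, 184, 183, 183, 177, 194, 213, 208, 226, 234, 232]
165 [231, 230, 228, 228, 229, 231, 232, 232, 232, 210, 179, 183, 192, 198, 205, 208, 210, 212, 214, 214, 215, 213, 208, 200, 191, 185, 177, 169, 220, 234, 234, 233, 231, 229, 231, 231, 231, 234, 233, 232]
175 [233, 233, 231, 231, 232, 233, 233, 232, 232, 209, 177, 183, 191, 198, 205, 207, 210, 211, 213, 214, 214, 213, 208, 200, 191, 185, 176, 169, 219, 234, 234, 233, 233, 234, 235, 234, 234, 235, 233, 231]
185 [232, 232, 231, 231, 231, 232, 232, 231, 231, 217, 185, 182, 191, 198, 205, 208, 209, 211, 213, 213, 214, 213, 208, 200, 191, 184, 176, 168, 220, 234, 233, 233, 233, 234, 235, 234, 234, 235, 232, 231]
195 [231, 232, 231, 230, 230, 231, 231, 231, 231, 215, 182, 180, 189, 197, 204, 207, 209, 211, 213, 214, 214, 213, 208, 200, 191, 184, 176, 178, 223, 235, 233, 233, 233, 234, 235, 235, 235, 235, 232, 231]
205 [230, 231, 231, 229, 229, 230, 230, 230, 230, 223, 193, 180, 189, 197, 204, 207, 209, 212, 211, 212, 213, 213, 208, 200, 191, 184, 177, 178, 223, 234, 233, 233, 233, 234, 235, 235, 235, 234, 231, 231]
nose [466.5  78.3  42. ]
nut1 [473.2  43.7  46. ]
nut2 [491.9 -50.   46. ]
plateL [434.4 102.6  10. ]
plateR [488.1 113.   10. ]
plBL [471.6 -86.9  10. ]
plBR [525.7 -76.4  10. ]
new nose [619.6  95.1  12. ]
n nut in [640.9  64.8  14. ]
n nut2 in [687.9 -12.6  14. ]
```

Emit:
{"name": "step_arm", "arguments": {"series": [0,1,-26,0,0.3,0,0,-26,0,0.4,0,0,-26,0,0.5,0,0,-16,0,0.5,0,0,-9,0,0.5,0,0,0,0,0.5,0,0,0,0,1,0,0,0,0,1,0,0,0,0,1,0,0,0,0,1,0,0,0,0,1], "squeeze": 55}}

```text
clock: 3.25
eef_pos: [482.8, -4.2, 57.6]
eef_rot: [-3.141, -0.0, 1.762]
wrist_force: [-4.7, -1.3, 4.9]
finger_gap: 14.9
finger_force: 55.0
```

Emit:
{"name": "step_arm", "arguments": {"series": [0,0,2,0,1,0,0,2,0,1,0,0,2,0,1,0,0,2,0,1,0,0,2,0,1,0,0,2,0,1,0,0,3,0,1,0,0,3,0,1,0,0,4,0,1,0,0,6,0,1,0,0,10,0,1,0,0,20,0,1,0,0,30,0,1,0,0,30,0,1,0,0,0,0,1]}}

```text
clock: 5.12
eef_pos: [483.9, -4.2, 177.6]
eef_rot: [3.138, 0.001, 1.762]
wrist_force: [-1.1, -0.2, -2.5]
finger_gap: 14.4
finger_force: 55.0
```

Run:
```python
from h import *
p,d,i=cam('wrist');q,_,_=cam('side')
cv2.imwrite('pics/a.png',np.hstack([cv2.resize(p,(400,300)),cv2.resize(q[150:270,200:360],(400,300))]))
```

```text
(no output)
```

View pics/a.png

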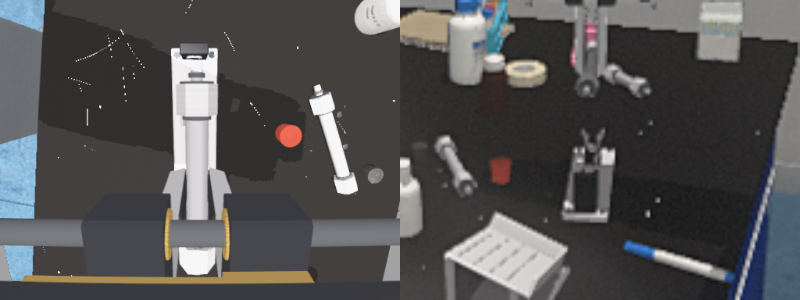

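The left half shows the column held level. The right half shows the holder's clips empty and the tray at (505,260) in the picture. Next I carry it over the tray.

Emit:
{"name": "step_arm", "arguments": {"series": [-1,20,0,-0.01,1,-1,35,0,-0.01,1,-1,42,0,-0.01,1,-1,45,0,-0.01,1,-1,45,0,-0.01,1,-1,45,0,-0.01,1,-1,38,0,-0.01,1,-1,25,0,-0.01,1,-2,12,0,0,1,0,0,-10,0,1,0,0,-20,0,1,0,0,-20,0,1,0,0,-8,0,1,0,0,0,0,1]}}

```text
clock: 6.98
eef_pos: [473.0, 302.2, 117.0]
eef_rot: [-3.141, 0.0, 1.681]
wrist_force: [0.3, 0.3, -0.5]
finger_gap: 14.5
finger_force: 55.0
```

Run:
```python
from h import *
s=manip.read_state();print(s['eef_pos'],s['wrist_force'])
p,d,i=cam('wrist');c=cloud(i,d);q,_,_=cam('side')
for u in(245,250,255): print(c[100:200:12,u].round(0).tolist())
cv2.imwrite('pics/b.png',np.hstack([cv2.resize(p,(400,300)),cv2.resize(q[190:310,190:350],(400,300))]))
```

```text
[473.04986007 302.19705726 116.99131593] [ 0.31834524  0.34564196 -0.47169417]
[[462.0, 376.0, 101.0], [463.0, 370.0, 112.0], [464.0, 364.0, 112.0], [464.0, 359.0, 112.0], [465.0, 353.0, 113.0], [465.0, 346.0, 107.0], [466.0, 340.0, 108.0], [467.0, 334.0, 108.0], [467.0, 328.0, 109.0]]
[[465.0, 376.0, 105.0], [465.0, 370.0, 112.0], [466.0, 365.0, 112.0], [467.0, 359.0, 112.0], [467.0, 353.0, 112.0], [468.0, 347.0, 109.0], [469.0, 341.0, 108.0], [469.0, 334.0, 108.0], [470.0, 328.0, 108.0]]
[[467.0, 376.0, 103.0], [468.0, 371.0, 114.0], [468.0, 365.0, 113.0], [469.0, 359.0, 113.0], [470.0, 353.0, 112.0], [471.0, 347.0, 107.0], [471.0, 341.0, 107.0], [472.0, 335.0, 108.0], [473.0, 328.0, 109.0]]
```

View pics/b.png

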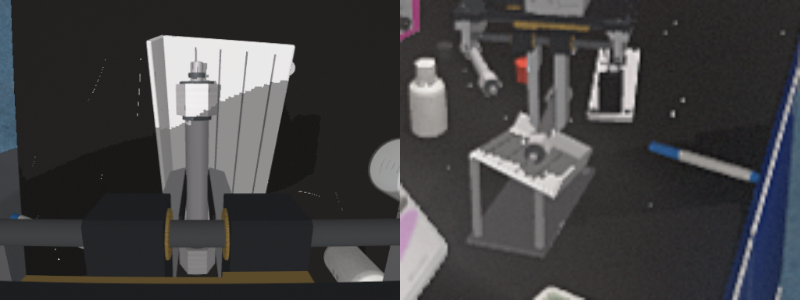

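The left half shows the column over the tray, just uphill of the long wall, with the nose at (197,65). The right half agrees. I'll lower with a loose grip so that it pivots onto the slope.

Emit:
{"name": "step_arm", "arguments": {"series": [0,0,-4,0,1,0,0,-4,0,1,0,0,-3,0,1,0,0,-3,0,1,0,0,-3,0,1,0,0,-3,0,1,0,0,-2,0,1,0,0,-2,0,1,0,0,0,0,1], "squeeze": 6}}

```text
clock: 8.2
eef_pos: [473.0, 302.9, 93.3]
eef_rot: [-3.141, 0.0, 1.682]
wrist_force: [-1.5, 0.1, -1.2]
finger_gap: 15.7
finger_force: 6.0
```

Run:
```python
from h import *
p,d,i=cam('wrist');q,_,_=cam('side')
c=cloud(i,d)
for u in(245,250,255): print(c[88:200:12,u].round(0).tolist())
cv2.imwrite('pics/c.png',np.hstack([cv2.resize(p,(400,300)),cv2.resize(q[190:310,190:350],(400,300))]))
```

```text
[[462.0, 381.0, 94.0], [463.0, 376.0, 96.0], [463.0, 371.0, 102.0], [464.0, 366.0, 101.0], [464.0, 360.0, 100.0], [465.0, 355.0, 99.0], [465.0, 349.0, 94.0], [466.0, 342.0, 91.0], [467.0, 336.0, 91.0], [467.0, 330.0, 89.0]]
[[464.0, 381.0, 97.0], [465.0, 376.0, 96.0], [465.0, 371.0, 101.0], [466.0, 366.0, 103.0], [467.0, 360.0, 100.0], [467.0, 355.0, 99.0], [468.0, 349.0, 95.0], [469.0, 343.0, 92.0], [469.0, 336.0, 90.0], [470.0, 330.0, 91.0]]
[[467.0, 382.0, 96.0], [467.0, 376.0, 97.0], [468.0, 371.0, 101.0], [468.0, 366.0, 101.0], [469.0, 361.0, 99.0], [469.0, 355.0, 100.0], [470.0, 349.0, 94.0], [471.0, 343.0, 92.0], [472.0, 337.0, 90.0], [472.0, 330.0, 90.0]]
```

View pics/c.png

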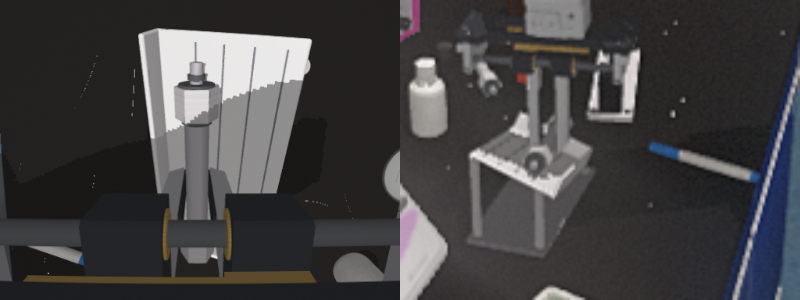

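The column touches the slope at its nose end and has pivoted by about 8 degrees, as intended. I'll open a little so it drops between the fingers, then rise slowly.

Emit:
{"name": "step_arm", "arguments": {"series": [0,0,-2,0,1,0,0,-1,0,1,0,0,0,0,0.77,0,0,0,0,0.75,0,0,0,0,0.75,0,0,0,0,0.75,0,0,2,0,0.72,0,0,2,0,0.7,0,0,3,0,0.67,0,0,5,0,0.64,0,0,8,0,0.6,0,0,15,0,0.5,0,0,30,0,0.5,0,0,40,0,0.5,0,0,0,0,0.5]}}

```text
clock: 10.18
eef_pos: [474.1, 303.5, 199.3]
eef_rot: [3.136, -0.002, 1.682]
wrist_force: [1.1, 0.3, 0.2]
finger_gap: 47.0
finger_force: 0.0
```

Run:
```python
from h import *
p,d,i=cam('wrist');q,_,_=cam('side')
cv2.imwrite('pics/d.png',np.hstack([cv2.resize(p,(400,300)),cv2.resize(q[190:310,190:350],(400,300))]))
```

```text
(no output)
```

View pics/d.png

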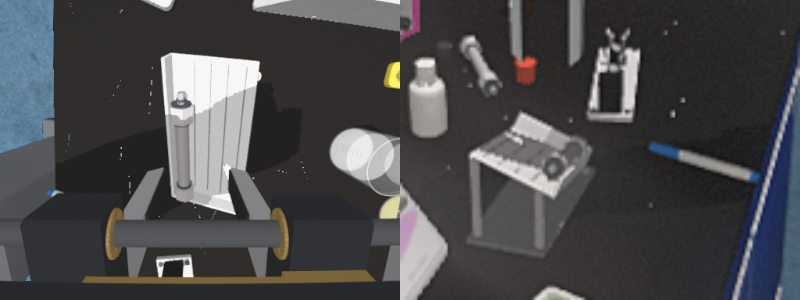

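The old column lies along the long wall, its tail by the end wall (188,198), in the low corner. Next is the new column.

Emit:
{"name": "step_arm", "arguments": {"series": [17,-26,0,0.045,0.4,19,-28,0,0.045,0.4,19,-28,0,0.045,0.4,19,-28,0,0.045,0.4,19,-28,0,0.045,0.4,19,-28,0,0.045,0.4,19,-28,0,0.045,0.4,19,-28,0,0.045,0.4,19,-28,-10,0.045,0.4,20,-28,-20,0.045,0.4,0,0,0,0,0.4,0,0,0,0,0.4]}}

```text
clock: 11.78
eef_pos: [661.6, 25.3, 165.0]
eef_rot: [-3.141, -0.001, 2.131]
wrist_force: [1.1, 0.7, 1.3]
finger_gap: 56.4
finger_force: 0.0
```

Run:
```python
from h import *
s=manip.read_state();print(s['eef_pos'],s['eef_rot'])
p,d,i=cam('wrist');np.savez('w2.npz',p=p,d=d,c=cloud(i,d),**i)
cv2.imwrite('pics/e.png',cv2.resize(p,(800,600)))
```

```text
[661.64060263  25.34022397 164.97302669] [-3.14070715e+00 -7.57143792e-04  2.13136088e+00]
```

View pics/e.png

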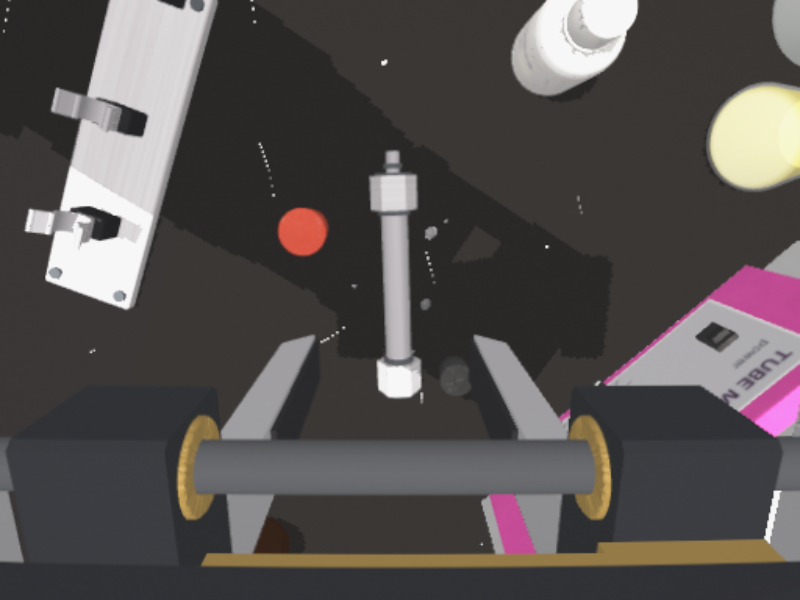

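The new column lies nearly straight in the view: nose tip (392,151), inner nut faces at (394,211) and (398,360). The red stopper is at (303,232) and the black stopper at (456,377).

Run:
```python
from h import *
i=dict(np.load('w2.npz'))
P={}
for n,uv,z in[('nose',(392,151),12),('n1',(394,211),16),('n2',(398,360),16),('red',(303,232),27),('blk',(456,370),21)]:
    P[n]=atz(i,np.array(uv)/1.5625,z)[0];print(n,P[n].round(1))
a=P['n1']-P['n2'];L=np.linalg.norm(a);a/=L;c=(P['n1']+P['n2'])/2;print(L,c,np.arctan2(-a[0],a[1]),P['nose']-82*a)
for n in('red','blk'):
    q=P[n]-c;print(n,q@a,q[0]*a[1]-q[1]*a[0])
```

```text
nose [618.3  95.2  12. ]
n1 [637.6  66.5  16. ]
n2 [689.6 -11.5  16. ]
red [599.   29.1  27. ]
blk [723.1   3.8  21. ]
93.80579344743195 [663.63506264  27.49778414  16.        ] 0.5874167919532491 [663.70477536  26.98008428  12.        ]
red 37.10456682897625 -52.912033077863605
blk -52.72679895138674 36.35125862179053
```

Emit:
{"name": "step_arm", "arguments": {"series": [2,2,-25,0.027,0.45,0,0,-30,0,0.5,0,0,-30,0,0.5,0,0,-25,0,0.5,0,0,-15,0,0.5,0,0,-8,0,0.5,0,0,-4,0,0.5,0,0,0,0,0.5,0,0,0,0,0.75,0,0,0,0,1,0,0,0,0,1,0,0,0,0,1,0,0,0,0,1], "squeeze": 45}}

```text
clock: 13.45
eef_pos: [664.1, 26.8, 28.6]
eef_rot: [3.142, 0.0, 2.159]
wrist_force: [-0.2, -0.1, 1.9]
finger_gap: 14.8
finger_force: 45.0
```

Emit:
{"name": "step_arm", "arguments": {"series": [0,0,6,0,1,0,0,15,0,1,0,0,30,0,1,0,0,35,0,1,0,0,30,0,1,-10,-2,20,-0.02,1,-20,-3,0,-0.04,1,-25,-4,0,-0.055,1,-25,-4,0,-0.055,1,-25,-4,0,-0.055,1,-25,-4,0,-0.055,1,-25,-4,0,-0.055,1,-18,-3,0,-0.037,1,-8.5,-1.7,0,-0.02,1,0,0,0,0,1,0,0,0,0,1,0,0,0,0,1]}}

```text
clock: 15.58
eef_pos: [482.9, -2.8, 164.4]
eef_rot: [-3.141, -0.0, 1.767]
wrist_force: [0.9, -0.0, -2.3]
finger_gap: 15.1
finger_force: 45.0
```

Run:
```python
from h import *
s=manip.read_state();print(s['eef_pos'],s['eef_rot'],s['wrist_force'])
p,d,i=cam('wrist');np.savez('w3.npz',p=p,d=d,c=cloud(i,d),**i)
c=cloud(i,d)
print(c[60:220:12,251].round(0).tolist())
q,_,_=cam('side')
p=p.copy();cv2.imwrite('pics/f.png',np.hstack([cv2.resize(p[:,130:386],(400,600)),cv2.resize(q[130:250,230:310],(400,600))]))
```

```text
[482.91075117  -2.76542368 164.3644371 ] [-3.14144985e+00 -3.80163805e-05  1.76721059e+00] [ 0.87283753 -0.02276014 -2.26234984]
[[462.0, 102.0, 61.0], [464.0, 95.0, 49.0], [467.0, 78.0, 151.0], [469.0, 72.0, 152.0], [470.0, 66.0, 158.0], [471.0, 61.0, 159.0], [472.0, 55.0, 159.0], [473.0, 50.0, 159.0], [474.0, 43.0, 157.0], [475.0, 37.0, 155.0], [477.0, 31.0, 155.0], [478.0, 25.0, 156.0], [479.0, 19.0, 156.0], [480.0, 12.0, 155.0]]
```

View pics/f.png

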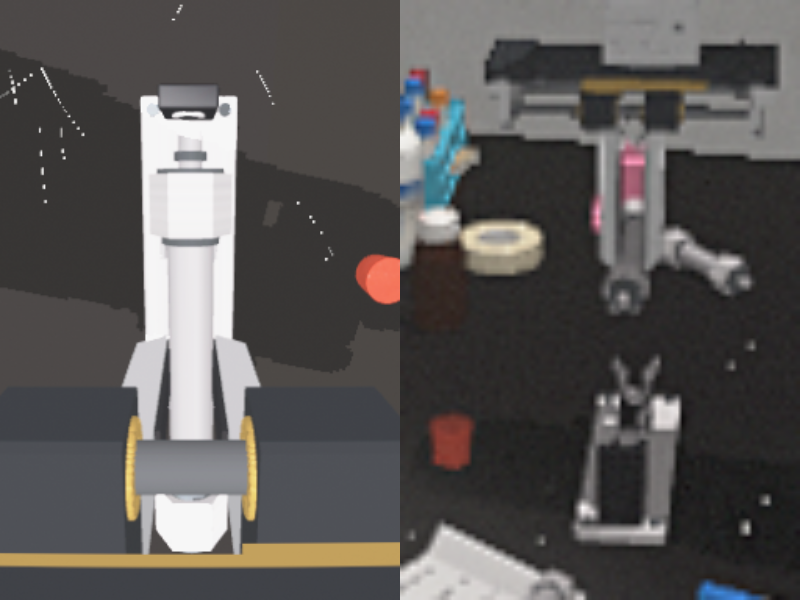

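The new column is held level and in line with the holder, nose toward the black port (crop (190,130)). The clips below it are open and empty. I'll check where the clips' middle lies before pressing.

Run:
```python
from h import *
i=dict(np.load('w1.npz'))
c0=np.array([482.6,-2.9]);a=np.array([-.195,.981])
for n,uv,z in[('clip1L',(370,244),55),('clip1R',(413,244),55),('clip2L',(372,358),55),('clip2R',(412,358),55),('port top far',(391,82),62),('port top near',(391,108),62)]:
    P=atz(i,np.array(uv)/1.5625,z)[0];q=P[:2]-c0;print(n,P.round(1),'along',round(q@a,1),'lat',round(q[0]*a[1]-q[1]*a[0],1))
b=i['p'][120:260,205:300];cv2.imwrite('pics/g.png',cv2.resize(b,(475,700))[:600])
```

```text
clip1L [465.4  27.2  55. ] along 32.9 lat -11.0
clip1R [487.2  31.4  55. ] along 32.8 lat 11.2
clip2L [477.7 -33.9  55. ] along -29.5 lat -10.8
clip2R [499.1 -29.8  55. ] along -29.6 lat 11.0
port top far [461.3 105.2  62. ] along 110.2 lat 0.2
port top near [463.6  93.8  62. ] along 98.6 lat 0.2
```

View pics/g.png

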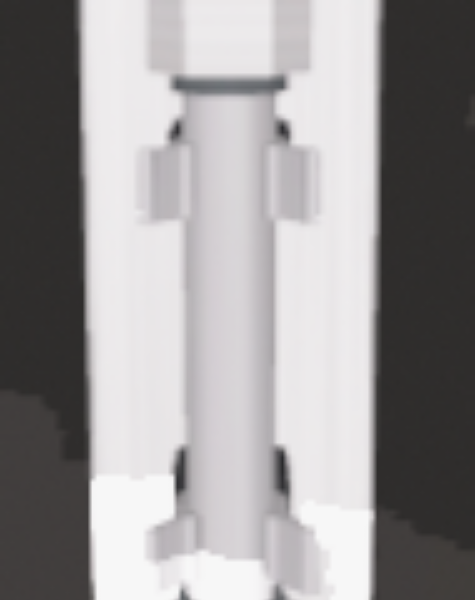

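The clips (150–310,185) and (155–320,540) sit evenly on the tube. Their middle is about 1 mm towards the port from where I am. I'll come down to just above the lips, then press slowly.

Emit:
{"name": "step_arm", "arguments": {"series": [0,1,-15,0,1,0,0,-30,0,1,0,0,-25,0,1,0,0,-10,0,1,0,0,-4,0,1,0,0,-2,0,1,0,0,-2,0,1,0,0,-2,0,1,0,0,-1,0,1,0,0,-1,0,1,0,0,0,0,1], "squeeze": 60}}

```text
clock: 17.05
eef_pos: [482.5, -1.9, 72.5]
eef_rot: [-3.141, -0.0, 1.767]
wrist_force: [-0.6, -1.1, -0.3]
finger_gap: 14.4
finger_force: 60.0
```

Emit:
{"name": "step_arm", "arguments": {"series": [0,0,-1,0,1,0,0,-1,0,1,0,0,-1,0,1,0,0,-1,0,1,0,0,-1,0,1,0,0,-1,0,1,0,0,-1,0,1,0,0,-1,0,1,0,0,-1,0,1,0,0,-1,0,1,0,0,0,0,1]}}

```text
clock: 18.42
eef_pos: [482.1, -1.8, 61.9]
eef_rot: [-3.14, -0.0, 1.767]
wrist_force: [-2.7, -0.4, -5.9]
finger_gap: 14.2
finger_force: 60.0
```

Emit:
{"name": "step_arm", "arguments": {"series": [0,0,-1,0,1,0,0,-1,0,1,0,0,-1,0,1,0,0,0,0,1,0,0,0,0,1]}}

```text
clock: 19.05
eef_pos: [482.0, -1.9, 59.0]
eef_rot: [-3.14, -0.0, 1.767]
wrist_force: [-5.0, -1.7, -5.2]
finger_gap: 14.2
finger_force: 60.0
```

Run:
```python
from h import *
s=manip.read_state();print(s['eef_pos'],s['wrist_force'])
p,d,i=cam('wrist');c=cloud(i,d)
for u in(248,251,254):print(c[60:220:12,u].round(0)[:,1:].tolist())
```

```text
[481.99878414  -1.8511729   58.99122053] [-4.96524012 -1.73332757 -5.19274754]
[[95.0, 10.0], [88.0, 8.0], [78.0, 46.0], [73.0, 48.0], [67.0, 55.0], [61.0, 53.0], [56.0, 55.0], [50.0, 54.0], [44.0, 52.0], [38.0, 49.0], [32.0, 50.0], [25.0, 49.0], [19.0, 50.0], [13.0, 51.0]]
[[95.0, 11.0], [88.0, 9.0], [79.0, 46.0], [73.0, 47.0], [67.0, 52.0], [62.0, 54.0], [56.0, 53.0], [50.0, 54.0], [44.0, 51.0], [38.0, 51.0], [32.0, 50.0], [26.0, 49.0], [19.0, 49.0], [13.0, 50.0]]
[[95.0, 9.0], [89.0, 9.0], [79.0, 45.0], [73.0, 46.0], [68.0, 53.0], [62.0, 54.0], [56.0, 54.0], [51.0, 53.0], [45.0, 50.0], [38.0, 50.0], [32.0, 49.0], [26.0, 49.0], [19.0, 49.0], [13.0, 50.0]]
```

The tube top reads 50 mm and level, which is home. I'll release and rise.

Emit:
{"name": "step_arm", "arguments": {"series": [0,0,0,0,0.75,0,0,0,0,0.65,0,0,0,0,0.55,0,0,0,0,0.5,0,0,5,0,0.5,0,0,15,0,0.5,0,0,30,0,0.5,0,0,40,0,0.5,0,0,30,0,0.4,0,0,0,0,0.4,0,0,0,0,0.4]}}

```text
clock: 20.48
eef_pos: [482.3, -1.8, 179.2]
eef_rot: [-3.141, -0.0, 1.767]
wrist_force: [-1.0, -0.1, -0.4]
finger_gap: 56.6
finger_force: 0.0
```

Run:
```python
from h import *
p,d,i=cam('wrist');c=cloud(i,d)
s=manip.read_state();print(s['eef_pos'],s['wrist_force'])
a=np.array([-.195,.981]);q=c[...,:2]-[482.6,-2.9];al=q@a;la=q[...,0]*a[1]-q[...,1]*a[0]
for lo,hi in((-66,-50),(-46,-38),(-22,0),(0,22),(40,46),(52,66),(70,80)):
    m=(al>lo)&(al<hi)&(abs(la)<4)&(c[...,2]>25)&(c[...,2]<75);z=c[...,2][m];print(lo,hi,m.sum(),np.percentile(z,[10,50,90]).round(1) if len(z) else '')
t,dt,it=cam('top');ct=cloud(it,dt)
q,_,_=cam('side')
cv2.imwrite('pics/z.png',np.vstack([np.hstack([cv2.resize(p[:,120:376],(400,400)),cv2.resize(q[170:290,200:320],(400,400))]),cv2.resize(t[140:240,85:260],(800,200))]))
# old column in tray
m=(t[196:240,88:162].min(2)>0);Q=ct[196:240,88:162].reshape(-1,3);e=(Q[:,2]-(Q[:,:2]@[.3717,.4202]-252.75))*.872
k=(e>15)&(e<32);print('tray pts above floor',k.sum(),Q[k].min(0).round(0),Q[k].max(0).round(0))
```

```text
[482.17680429  -1.82922043 178.79223081] [ 0.21021364 -0.01177081  0.57990756]
-66 -50 144 [52.5 53.2 54.2]
-46 -38 90 [48.4 49.8 52.2]
-22 0 208 [47.8 48.9 49.8]
0 22 215 [48.  49.  49.9]
40 46 59 [48.2 49.  49.8]
52 66 151 [52.5 53.3 54.2]
70 80 99 [43.6 45.6 52.2]
tray pts above floor 350 [428. 217.  29.] [537. 392.  96.]
```

View pics/z.png

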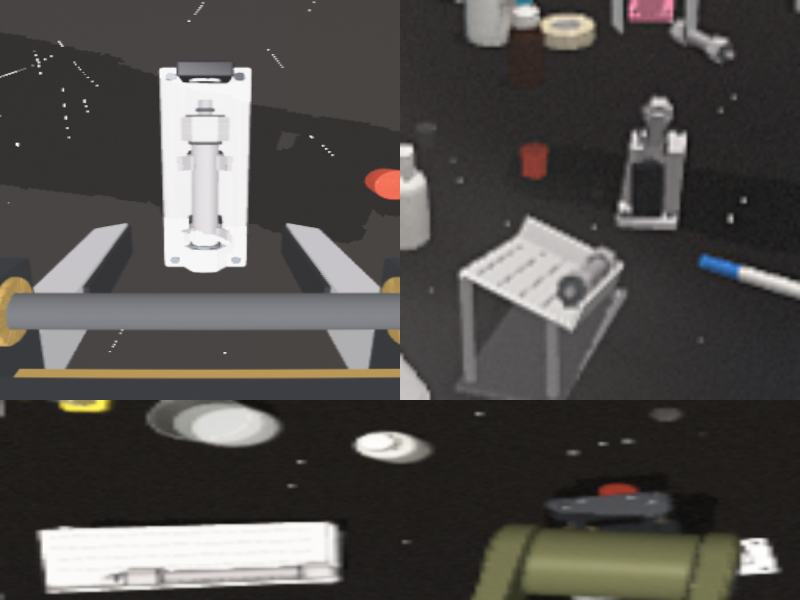

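The new column is seated level (tube top 49–50 mm, both nuts 53 mm) with its nose to the port. The old column lies in the tray's low corner, and everything else is where it stood.

```bash
python3 -c "
from cell import manip
print(manip.sign_off())"
```

```text
the job is handed in; nothing more can be done
None
```

The job is handed in: the old column rests in the tray's low corner, and the new one is seated level in both clips with its nose to the port block (about 21 s of the 58 s used).

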